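Slide a well plate under the exposure lamp

ROBOT

A 7-joint arm with a two-finger parallel gripper is mounted at the origin on the work surface. World frame = base frame: x ahead of the robot, y to its left, z up, the work surface at z = 0. Lengths are in m, angles in rad, forces in N, time in s.
With the tool pointing down it reaches from about 0.425 to 0.875 m from the base axis. Payload 8.4 kg.
Tool frame: the origin (TCP) lies between the finger pads; the fingertips stand 17 mm ahead of it and the grasp point (between the pads) lies 2 mm behind it; z points along the fingers, y is the line along which they close (so a half turn about z gives the same grasp; the last joint's range is limited). The gripper opens to 85 mm and grips with 20 to 120 N. Pads are 22 mm wide; open, the fingers measure 114 mm over their backs; the gripper's body (76 mm by 85 mm) begins 54 mm behind the grasp point. The pads swing forward as they close: fully open they stand 13 mm farther back than shut.
Start: joints at [-1.399, 0.333, 0.04, 1.465, -0.013, 1.343, -0.059], TCP at [0.174, 0.626, 0.248] pointing down, gripper open.
Joint ranges: [-2.58, 2.58], [-0.38, 2.09], [-1.3, 1.39], [0.25, 2.4], [-1.5, 4.64], [0.08, 2.09], [-2.65, 2.65]. Speed limits (rad/s): [2.22, 2.22, 2.79, 2.79, 3.14, 3.14, 3.14].

INTERFACE

Orientations are given as a unit quaternion [x, y, z, w].
In Python, from cell import robot gives the robot as it stands. The module is installed in compiled form; this text tells all that it offers.
- The arm moves only by the tool apply_moves, never from a script. Its argument "steps" is a list of rows, each a list of 5 numbers: the shift along the tool's x, y, z in cm, then the turn about the tool's z in degrees, then the opening, from 0 (shut) to 1 (fully open). A call has 1 to 12 rows; each row shifts and turns the commanded pose from where the row before left it, along the tool's axes as they then stand; what a row does not reach is not made up. A row lasts 1/12 s, in which the tool goes at most 41.7 mm and 7.16 degrees, less where a joint would pass 70% of its speed; a pose out of reach is approached as far as the arm can. A call with a gripper value outside its range is refused whole. The fingers move at their own pace and stop on an object; "force" is the grip in N (left out, the last holds). Time passes only in rows, so rows that do not move let the fingers close. It gives the time, the measured TCP pose, the force, the opening and the grip force at its end, in the units of the state.
- robot.sense(): the state, without advancing time (a new reading comes with each control period).
- robot.read_camera(name): name is "scene" or "side" or "wrist"; returns the picture (400x640x3 uint8, red, green, blue); there is no depth.
- robot.get_calibration(name): a dict with "fx", "fy", "cx", "cy" (pixels), "k1" (the pictures are not rectified: a ray, as slopes to the right and down, at radius r is drawn at 1 + k1 r^2 times it, then the intrinsics apply), "R" (3x3) and "t" (3): a world point X has camera coordinates R X + t; the wrist camera has in their place "mount" (4x4, takes a point from camera to tool coordinates, whose origin is the TCP and whose axes are the flange's). Camera axes: x right, y down, z forward; pixel columns grow to the right and rows downward; lengths in m; the calibration is good to about 2 mm. A picture is of the moment at which its call begins: read the wrist's pose just before it. get_calibration takes no time and is no camera call.
- robot.close_job(): hands the job in; it is judged then, once.
Trained networks look in the newest picture that a camera, given by its name, has taken for a name from the list of things; names that differ only in an ending like _2 or _b are one class to them, and where a whole thing is asked for, a point or a joint stands for the part that bears it (a point fixed in the world has none). Each returns a list of dicts, best first, with "score" (0 to 1); they miss things now and then, are a little off and sometimes report something else, mostly with a low value. They report only what shows in the picture. A call takes as long as a camera call. They do not tell look-alikes from the thing itself.
- robot.recognise(camera, query): "point" ([column, row] in pixels, amid what is visible of it).
The state is a dict: "t": time; "joint_positions": joint angles; "joint_velocities": joint speeds; "tau": joint torques, N m; "eef_pos": TCP position; "tool_rot": TCP orientation; "contact_force": force on the tool from outside, world axes, zero at the start; "ft_torque": the same for the moment, N m; "gripper_width": opening from 0.0 (shut) to 1.0 (fully open); "grip_force": force on a finger pad.
Only numpy, scipy, OpenCV 4.12 (cv2) and the standard library are available. Lean on these libraries where they do the work, as an engineer would, in place of code of your own. Each camera call takes 0.05 s, during which the arm holds its last target. There are 200 camera calls.

TASK

Throw the lamp switch handle off (over to the red mark, towards the robot) before you move the well plate. Then slide the plate, flat on the bed and never lifted, across to the long far guide and along it under the lamp bridge until it is fully home against the black end stop, and only then throw the switch back on (green mark). Leave the tube rack, tip box and bottle where they stand.

Things in the scene. Friction and masses are not known exactly. Their poses are not given: they have to be found in the camera images.
- station: Lamp station, fixed: purple bed, x -110..100, y -165..165 mm, top at z = 12; origin under it at table height. White far guide along y: inner face x = 83.5, y -160..160, top z 34. Loading bay at y < 0, open on the near (-x) side. Bridge roof (white lamp bars, amber window): x -30.5..97.5, y 32..153, underside z 46, top z 72.
- channel_mouth (a point): Middle of the mouth of the channel under the bridge, on the bed: station frame (37.5, 32, 12) mm, same axes. The channel is 92 mm wide, from the far guide to a white near wall (20 thick, inner face at station x = -8.5, y 30..155, top z 46). Before that wall stands a slanted lead-in block, x -40..-8, y 1..38, top z 46.
- end_stop (a point): Foot of the black end stop's face at the channel's far end, station frame (37.5, 142, 12) mm, same axes. The stop is 22 mm high, across the whole channel; the plate's end must lie against it.
- plate: White 96-well plate, loose, 85 (x) x 127 (y) x 27 (z) mm, about 0.12 kg, origin at the centre of its underside. Starts in the loading bay, 65 to 100 mm short of the far guide, a little askew. Home: origin at x 34..41, y 78.5, z 12 mm in the station's frame, y axes parallel; its last 17 mm still stick out of the bridge.
- switch_box: Lamp switch, fixed: grey box 130 (x) x 90 (y) x 45 mm high, origin at the centre of its underside. Red mark on top at its -x end (off, towards the robot), green mark at its +x end (on). The handle turns about an axis along the box's y, 58 mm above the table over the origin, between two dark ears (22 long, at y +-18..30, up to z 69).
- lamp_lever (a joint): Angle of the switch handle, rad: 0 = off (leaning 0.6 rad towards -x, red), 1.2 = on (leaning 0.6 rad towards +x, green), 0.6 = upright. It falls over to whichever end it has passed the middle towards; about 1 N at the bar moves it.
- lever_bar (a point): Centre of the black cross bar at the end of the switch handle: a bar 18 mm thick and 70 mm long along the box's y, 85 mm from the handle's axis (so 128 mm above the table at either end of the swing, 143 mm when upright). The steel shank below it is 20 mm wide (y) and 12 mm thick.
- tube_rack: Bystander, loose: dark purple rack 100 x 120 mm with capped tubes, 82 mm high over all, origin at the centre of its underside.
- tip_box: Bystander, loose: navy tip box 85 x 120 x 56 mm, origin at the centre of its underside.
- bottle: Bystander, loose: bottle 72 mm across, 150 mm high, blue cap, origin at the centre of its underside.
Not all that is in view belongs to the job. Several things have the shape of the plate; the one meant has the colours described above.

How it is judged:
By the outcome, as a careful person would: the job done as asked, in the order asked, and still so for the second after the job is handed in, with the robot touching nothing.
It also fails if it takes over 66 s, if anything falls off the work surface, if the arm or the gripper's body presses on something with over 40 N, if the wrist force passes 120 N, or if a joint passes its speed limit or range.

## Working session

There is one attempt and no reset: what is moved stays moved. The work goes in short steps, Python scripts to look and compute and a tool call to move; the robot and the scene stay as the last step left them, time stands still between calls to the robot, and variables do not carry over. Pictures are saved under pics/ and viewed, at most 13 in all, crops included, and the job is handed in when it is done.

Besides the shell and the picture viewer there is one more tool, called as a command line: name --pt "numbers of a row" for each row, then --argument value for the rest. apply_moves: Moves the arm, as the interface text tells. Its arguments: {"type":"object","properties":{"steps":{"type":"array"},"force":{"type":"number"}},"required":["steps"]}

```bash
mkdir -p pics; cat > h.py <<'E'
import numpy as np, cv2
from cell import robot
def save(n,f):
    im=robot.read_camera(n); cv2.imwrite('pics/'+f,im[:,:,::-1]); return im
def cam(n):
    c=robot.get_calibration(n)
    if 'R' in c: return c,np.array(c['R']),np.array(c['t'])
    from scipy.spatial.transform import Rotation as Ro
    s=robot.sense(); T=np.eye(4); T[:3,:3]=Ro.from_quat(s['tool_rot']).as_matrix(); T[:3,3]=s['eef_pos']
    M=np.linalg.inv(T@np.array(c['mount'])); return c,M[:3,:3],M[:3,3]
def proj(n,X):
    c,R,t=cam(n); p=np.atleast_2d(X)@R.T+t; s=p[:,:2]/p[:,2:]; s=s*(1+c['k1']*(s**2).sum(1))[:,None]
    return s*[c['fx'],c['fy']]+[c['cx'],c['cy']]
def back(n,uv,z):
    c,R,t=cam(n); d=(np.atleast_2d(uv)-[c['cx'],c['cy']])/[c['fx'],c['fy']]; s=d.copy()
    for _ in range(20): s=d/(1+c['k1']*(s**2).sum(1))[:,None]
    r=np.c_[s,np.ones(len(s))]@R; o=-R.T@t
    return o+r*((z-o[2])/r[:,2])[:,None]
E
python3 - <<'E'
from h import *
for n in('scene','side'):
    save(n,n+'0.png')
    c=robot.get_calibration(n); print(n,c['fx'],c['k1'],-np.array(c['R']).T@np.array(c['t']))
    for q in('station','plate','switch_box','lever_bar','tube_rack','tip_box','bottle'):
        print(q,[(np.round(d['point']).tolist(),round(d['score'],2)) for d in robot.recognise(n,q)])
s=robot.sense();print(s['t'],s['eef_pos'],s['tool_rot'],s['gripper_width'])
E
```

```text
scene 393.8366180856993 -0.07224865511418503 [ 1.28522926e+00 -6.01367629e-04  7.52969398e-01]
station [([331.0, 259.0], 0.97), ([160.0, 273.0], 0.46), ([182.0, 203.0], 0.39)]
plate [([309.0, 192.0], 0.9), ([293.0, 231.0], 0.79), ([371.0, 187.0], 0.79), ([252.0, 184.0], 0.67), ([181.0, 201.0], 0.27)]
switch_box [([194.0, 216.0], 0.75), ([331.0, 263.0], 0.2)]
lever_bar [([181.0, 202.0], 0.78)]
tube_rack [([451.0, 220.0], 0.85), ([161.0, 273.0], 0.26)]
tip_box [([474.0, 287.0], 0.55)]
bottle [([162.0, 272.0], 0.75)]
side 465.93048749527463 -0.013577436328658748 [ 0.32734527 -0.97431065  1.05539383]
station [([348.0, 209.0], 0.94)]
plate [([260.0, 237.0], 0.83), ([333.0, 234.0], 0.75), ([257.0, 286.0], 0.63), ([252.0, 191.0], 0.55)]
switch_box [([340.0, 315.0], 0.83)]
lever_bar [([351.0, 297.0], 0.7)]
tube_rack [([289.0, 146.0], 0.58)]
tip_box [([345.0, 139.0], 0.62)]
bottle [([422.0, 290.0], 0.88), ([348.0, 206.0], 0.27)]
0.8 [0.17387966 0.62629718 0.24834382] [ 1.35003056e-01  9.90845182e-01  1.13441732e-05 -5.43709969e-06] 1.0038536615684477
```

View pics/scene0.png

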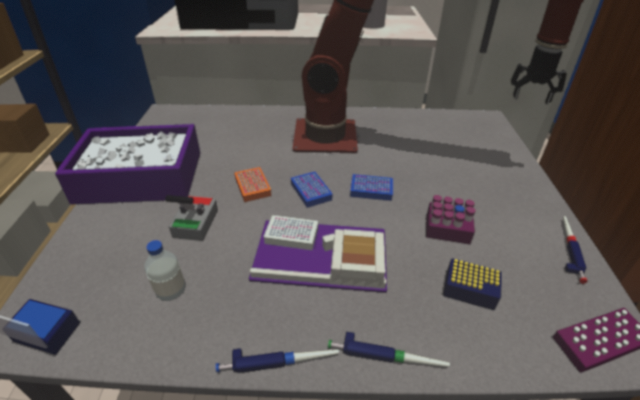

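View pics/side0.png

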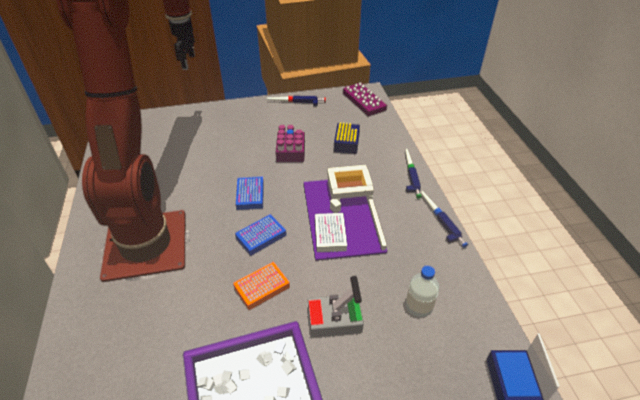

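Candidates for the plate in the scene view are (293,231) white, (309,192) and (371,187) blue, and (252,184) orange. The white one lies on the purple bed in the loading bay, so it fits the description. I'll confirm it in an enlarged crop and measure from that.

```bash
python3 - <<'E'
import cv2,numpy as np
a=cv2.imread('pics/scene0.png')[185:305,160:400]; b=cv2.imread('pics/side0.png')[155:345,290:400]
a=cv2.resize(a,None,fx=3.3,fy=3.3,interpolation=cv2.INTER_CUBIC)
cv2.imwrite('pics/a.png',a); cv2.imwrite('pics/b.png',cv2.resize(b,None,fx=3.1,fy=3.1,interpolation=cv2.INTER_CUBIC))
E
```

```text
(no output)
```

View pics/a.png

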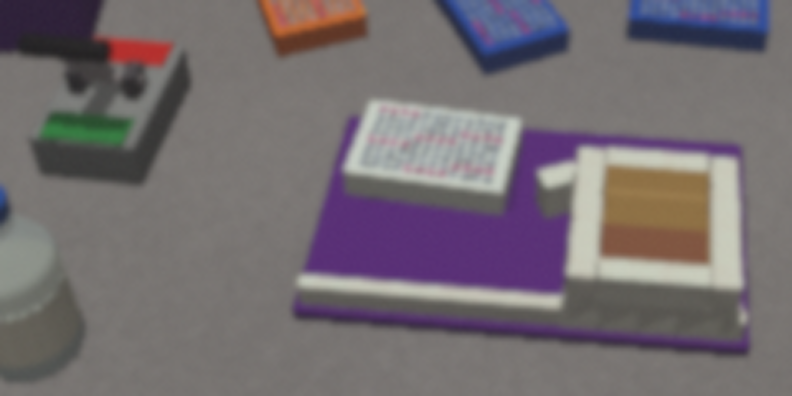

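View pics/b.png

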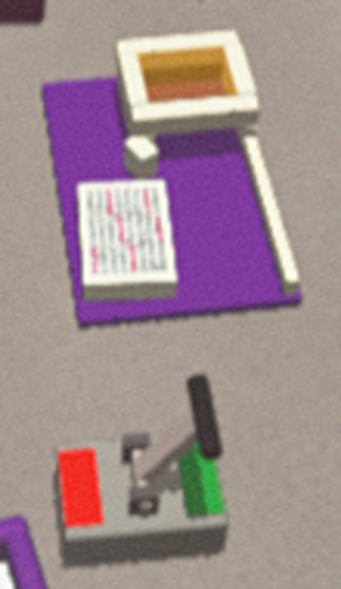

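The crop confirms it: a white plate with wells in the loading bay, corners at crop (372,100), (522,118), (503,192) and (345,178). The switch handle leans to green. Next I'll fit the poses.

```bash
cat > fit.py <<'E'
from h import *
from scipy.optimize import least_squares
A=lambda u,v:('scene',160+u/3.3,185+v/3.3)
B=lambda u,v:('side',290+u/3.1,155+v/3.1)
def fit(obs,g,z0=0):
    def X(p,q): c,s=np.cos(p[2]),np.sin(p[2]); return [p[0]+c*q[0]/1e3-s*q[1]/1e3,p[1]+s*q[0]/1e3+c*q[1]/1e3,z0+q[2]/1e3]
    f=lambda p:np.concatenate([proj(o[0],X(p,q))[0]-o[1:] for o,q in obs])
    r=least_squares(f,g,loss='soft_l1'); return r.x,f(r.x).reshape(-1,2).round(1)
if __name__=='__main__':
    st=[(A(297,316),(100,-165,0)),(A(747,352),(100,165,0)),(A(350,118),(-110,-165,12)),(A(740,147),(-110,165,12)),
     (A(578,146),(-30.5,32,72)),(A(738,150),(-30.5,153,72)),(A(742,290),(97.5,153,72)),(A(567,278),(97.5,32,72)),
     (B(43,85),(-110,165,12)),(B(80,318),(-110,-165,12)),(B(300,297),(100,-165,12)),(B(118,40),(-30.5,153,72)),(B(240,32),(97.5,153,72)),(B(258,107),(97.5,32,72))]
    pl=[(A(372,100),(-42.5,-63.5,27)),(A(522,118),(-42.5,63.5,27)),(A(503,192),(42.5,63.5,27)),(A(345,178),(42.5,-63.5,27)),
     (B(78,184),(-42.5,63.5,27)),(B(166,180),(42.5,63.5,27)),(B(176,282),(42.5,-63.5,27)),(B(85,284),(-42.5,-63.5,27))]
    sw=[(A(187,50),(-65,45,45)),(A(143,155),(65,45,45)),(A(143,183),(65,45,0)),(A(35,138),(65,-45,45)),
     (B(58,440),(-65,45,45)),(B(62,540),(-65,-45,45)),(B(226,518),(65,-45,45)),(B(65,562),(-65,-45,0)),(B(226,545),(65,-45,0)),(B(201,412),(48,0,128))]
    for n,o,z,g in(('st',st,0,[.6,0,0]),('pl',pl,.012,[.55,-.05,0]),('sw',sw,0,[.5,-.3,0])):
        x,r=fit(o,g,z); print(n,x.round(4),'deg',np.degrees(x[2]).round(1)); print(r.tolist())
E
python3 fit.py; python3 -c "
from h import *
print(robot.get_calibration('wrist'))"
```

```text
st [ 0.6044 -0.0049 -0.0789] deg -4.5
[[-1.9, 0.7], [0.1, 2.1], [-0.6, -1.7], [0.7, -1.3], [-0.3, -0.5], [0.1, 2.0], [0.2, -0.3], [-1.0, -1.1], [-0.4, -2.1], [-0.7, 0.2], [1.1, -0.2], [-0.3, -1.0], [-0.9, -1.6], [1.1, -0.7]]
pl [ 0.5444 -0.0832 -0.1489] deg -8.5
[[-0.9, -0.6], [-0.2, -0.3], [-0.3, -0.1], [-1.3, -2.3], [0.2, -1.3], [-0.2, -1.2], [0.7, -1.9], [0.1, -1.2]]
sw [ 0.493  -0.3537 -0.0817] deg -4.7
[[0.1, -2.7], [-1.6, -2.9], [1.5, 0.8], [-1.8, -0.6], [-1.8, -0.8], [0.7, -1.7], [0.9, -0.3], [-0.0, 0.7], [-0.3, 0.6], [0.5, -0.6]]
{'fx': 342.15699912226785, 'fy': 342.15699912226785, 'cx': 315.4613839636755, 'cy': 202.0483368914919, 'k1': -0.07603596533045132, 'mount': array([[ 1.20073355e-03, -9.52292706e-01, -3.05183814e-01,
         7.87980854e-02],
       [ 9.99999264e-01,  1.09042561e-03,  5.31903406e-04,
        -3.85290594e-05],
       [-1.73747488e-04, -3.05184228e-01,  9.52293314e-01,
        -1.25796058e-01],
       [ 0.00000000e+00,  0.00000000e+00,  0.00000000e+00,
         1.00000000e+00]])}
```

```bash
cat > plan.py <<'E'
from h import *
from scipy.spatial.transform import Rotation as Ro
def plan(wps,g,step=3.8):
    """wps: (x,y,z,angle deg of tool y in world). prints rows"""
    s=robot.sense(); p=np.array(s['eef_pos']); R=Ro.from_quat(s['tool_rot']).as_matrix(); a=np.degrees(np.arctan2(R[1,1],R[0,1]))
    print('from',p.round(4),round(a,2))
    for w in wps:
        d=np.array(w[:3])-p; da=(w[3]-a+180)%360-180; n=int(max(1,np.ceil(np.linalg.norm(d)*100/step),np.ceil(abs(da)/7)))
        rows=[]
        for i in range(n):
            t=np.radians(a); ty=np.array([np.cos(t),np.sin(t),0]); tx=np.cross(ty,[0,0,-1])
            q=d/n*100; rows.append([round(float(q@tx),2),round(float(q@ty),2),round(float(-q[2]),2),round(-da/n,2),g]); a+=da/n
        p=np.array(w[:3]); print(n,rows)
E
python3 - <<'E'
from plan import *
for q,n in(((162,290),'scene'),((422,305),'side')): print(back(n,q,.02))
plan([(.50,.35,.25,40),(.56,0,.25,-2),(.541,-.358,.25,-4.7),(.541,-.358,.126,-4.7)],.7)
E
```

```text
[[ 0.73972832 -0.3677687   0.02      ]]
[[ 0.71917536 -0.37290943  0.02      ]]
from [0.1739 0.6263 0.2483] 74.48
12 [[-3.23, -1.49, -0.01, np.float64(2.87), 0.7], [-3.31, -1.33, -0.01, np.float64(2.87), 0.7], [-3.37, -1.16, -0.01, np.float64(2.87), 0.7], [-3.42, -0.99, -0.01, np.float64(2.87), 0.7], [-3.47, -0.82, -0.01, np.float64(2.87), 0.7], [-3.5, -0.64, -0.01, np.float64(2.87), 0.7], [-3.53, -0.47, -0.01, np.float64(2.87), 0.7], [-3.55, -0.29, -0.01, np.float64(2.87), 0.7], [-3.56, -0.11, -0.01, np.float64(2.87), 0.7], [-3.56, 0.07, -0.01, np.float64(2.87), 0.7], [-3.55, 0.25, -0.01, np.float64(2.87), 0.7], [-3.54, 0.43, -0.01, np.float64(2.87), 0.7]]
10 [[-3.07, -1.79, -0.0, np.float64(4.2), 0.7], [-3.19, -1.56, -0.0, np.float64(4.2), 0.7], [-3.3, -1.32, -0.0, np.float64(4.2), 0.7], [-3.38, -1.08, -0.0, np.float64(4.2), 0.7], [-3.45, -0.83, -0.0, np.float64(4.2), 0.7], [-3.5, -0.57, -0.0, np.float64(4.2), 0.7], [-3.54, -0.31, -0.0, np.float64(4.2), 0.7], [-3.55, -0.05, -0.0, np.float64(4.2), 0.7], [-3.55, 0.21, -0.0, np.float64(4.2), 0.7], [-3.52, 0.47, -0.0, np.float64(4.2), 0.7]]
10 [[-3.58, -0.06, -0.0, np.float64(0.27), 0.7], [-3.58, -0.05, -0.0, np.float64(0.27), 0.7], [-3.58, -0.03, -0.0, np.float64(0.27), 0.7], [-3.59, -0.01, -0.0, np.float64(0.27), 0.7], [-3.59, 0.0, -0.0, np.float64(0.27), 0.7], [-3.58, 0.02, -0.0, np.float64(0.27), 0.7], [-3.58, 0.04, -0.0, np.float64(0.27), 0.7], [-3.58, 0.05, -0.0, np.float64(0.27), 0.7], [-3.58, 0.07, -0.0, np.float64(0.27), 0.7], [-3.58, 0.09, -0.0, np.float64(0.27), 0.7]]
4 [[0.0, 0.0, 3.1, np.float64(-0.0), 0.7], [0.0, 0.0, 3.1, np.float64(-0.0), 0.7], [0.0, 0.0, 3.1, np.float64(-0.0), 0.7], [0.0, 0.0, 3.1, np.float64(-0.0), 0.7]]
```

apply_moves --pt "-3.2 -1.5 0 2.9 0.7" --pt "-3.3 -1.3 0 2.9 0.7" --pt "-3.4 -1.2 0 2.9 0.7" --pt "-3.4 -1.0 0 2.9 0.7" --pt "-3.5 -0.8 0 2.9 0.7" --pt "-3.5 -0.6 0 2.9 0.7" --pt "-3.5 -0.5 0 2.9 0.7" --pt "-3.5 -0.3 0 2.9 0.7" --pt "-3.6 -0.1 0 2.9 0.7" --pt "-3.6 0.1 0 2.9 0.7" --pt "-3.5 0.3 0 2.9 0.7" --pt "-3.5 0.4 0 2.9 0.7"

```text
t: 1.8
eef_pos: [0.5001, 0.3489, 0.2486]
tool_rot: [0.426, 0.905, 0.0, 0.0]
contact_force: [-0.1, 0.7, 0.0]
gripper_width: 0.7
grip_force: 0.0
```

apply_moves --pt "-3.1 -1.8 0 4.2 0.7" --pt "-3.2 -1.6 0 4.2 0.7" --pt "-3.3 -1.3 0 4.2 0.7" --pt "-3.4 -1.1 0 4.2 0.7" --pt "-3.5 -0.8 0 4.2 0.7" --pt "-3.5 -0.6 0 4.2 0.7" --pt "-3.5 -0.3 0 4.2 0.7" --pt "-3.6 0 0 4.2 0.7" --pt "-3.6 0.2 0 4.2 0.7" --pt "-3.5 0.5 0 4.2 0.7"

```text
t: 2.63
eef_pos: [0.5581, -0.0036, 0.2487]
tool_rot: [0.723, 0.691, 0.0, 0.0]
contact_force: [0.2, -0.6, 0.1]
gripper_width: 0.702
grip_force: 0.0
```

apply_moves --pt "-3.5 -0.1 0 0.3 0.7" --pt "-3.5 0 0 0.3 0.7" --pt "-3.5 0 0 0.3 0.7" --pt "-3.5 0 0 0.3 0.7" --pt "-3.5 0 0 0.3 0.7"

```text
t: 3.05
eef_pos: [0.548, -0.1781, 0.2487]
tool_rot: [0.73, 0.683, 0.0, 0.0]
contact_force: [0.1, -0.2, 0.0]
gripper_width: 0.702
grip_force: 0.0
```

```bash
cat > ov.py <<'E'
from h import *
def P(pose,q,z0=0):
    x,y,a=pose; c,s=np.cos(a),np.sin(a); q=np.atleast_2d(q)/1e3
    return np.c_[x+c*q[:,0]-s*q[:,1],y+s*q[:,0]+c*q[:,1],z0+q[:,2]]
ST=(.6044,-.0049,-.0789);PL=(.5444,-.0832,-.1489);SW=(.493,-.3537,-.0817)
def rect(x0,x1,y0,y1,z): return [(x0,y0,z),(x1,y0,z),(x1,y1,z),(x0,y1,z)]
def shot(n,f,items):
    im=save(n,f)[:,:,::-1].copy()
    for X,col in items: cv2.polylines(im,[np.round(proj(n,X)).astype(int)],True,col,1)
    cv2.imwrite('pics/'+f,im)
E
python3 - <<'E'
from ov import *
shot('wrist','w1.png',[(P(SW,rect(-65,65,-45,45,45)),(255,255,0)),(P(SW,[(48,-35,128),(48,35,128)]),(0,255,255)),(P(PL,rect(-42.5,42.5,-63.5,63.5,27),.012),(255,255,0)),(P(ST,rect(-110,100,-165,165,12)),(0,255,0))])
E
```

```text
(no output)
```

View pics/w1.png

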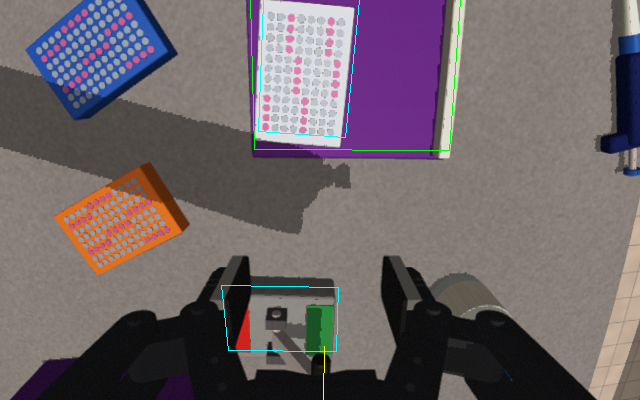

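The wrist view fits the switch well: box outline at columns 222..338, bar near (322,365). The plate sits at (305,75), and the bed's -y edge is about 7 mm further out than I estimated. I'll do the lever now.

```bash
python3 - <<'E'
from plan import *
plan([(.541,-.358,.25,-4.7),(.541,-.358,.126,-4.7),(.455,-.351,.126,-4.7)],.7)
E
```

```text
from [ 0.546  -0.1862  0.2491] -4.28
5 [[-3.43, 0.16, -0.02, np.float64(0.08), 0.7], [-3.43, 0.16, -0.02, np.float64(0.08), 0.7], [-3.43, 0.17, -0.02, np.float64(0.08), 0.7], [-3.43, 0.17, -0.02, np.float64(0.08), 0.7], [-3.43, 0.18, -0.02, np.float64(0.08), 0.7]]
4 [[0.0, 0.0, 3.1, np.float64(-0.0), 0.7], [0.0, 0.0, 3.1, np.float64(-0.0), 0.7], [0.0, 0.0, 3.1, np.float64(-0.0), 0.7], [0.0, 0.0, 3.1, np.float64(-0.0), 0.7]]
3 [[-0.0, -2.88, -0.0, np.float64(-0.0), 0.7], [-0.0, -2.88, -0.0, np.float64(-0.0), 0.7], [-0.0, -2.88, -0.0, np.float64(-0.0), 0.7]]
```

apply_moves --pt "-3.4 0.2 0 0.1 0.7" --pt "-3.4 0.2 0 0.1 0.7" --pt "-3.4 0.2 0 0.1 0.7" --pt "-3.4 0.2 0 0.1 0.7" --pt "-3.4 0.2 0 0 0.7" --pt "0 0 0 0 0.7" --pt "0 0 3.1 0 0.7" --pt "0 0 3.1 0 0.7" --pt "0 0 3.1 0 0.7" --pt "0 0 3.1 0 0.7" --pt "0 0 0 0 0.7"

```text
t: 4.02
eef_pos: [0.5438, -0.3441, 0.1183]
tool_rot: [0.732, 0.681, -0.001, -0.004]
contact_force: [-0.8, 1.5, 0.1]
gripper_width: 0.703
grip_force: 0.0
```

apply_moves --pt "0 -1.7 0 0 0.7" --pt "0 -1.7 0 0 0.7" --pt "0 -1.7 0 0 0.7" --pt "0 -1.7 0 0 0.7" --pt "0 -1.7 0 0 0.7" --pt "0 -1.6 0 0 0.7" --pt "0 0 0 0 0.7" --pt "0 0 0 0 0.7" --pt "0 0 0 0 0.7"

```text
t: 4.77
eef_pos: [0.4469, -0.3394, 0.1256]
tool_rot: [0.732, 0.681, 0.001, 0.001]
contact_force: [0.2, -0.3, 0.6]
gripper_width: 0.699
grip_force: 0.0
```

```bash
python3 - <<'E'
from ov import *
im=save('side','s2.png'); cv2.imwrite('pics/s2c.png',cv2.resize(im[150:350,230:430,::-1],None,fx=2.5,fy=2.5,interpolation=cv2.INTER_CUBIC))
print(robot.sense()['contact_force'])
E
```

```text
[0.19668602 0.08406792 0.3823498 ]
```

View pics/s2c.png

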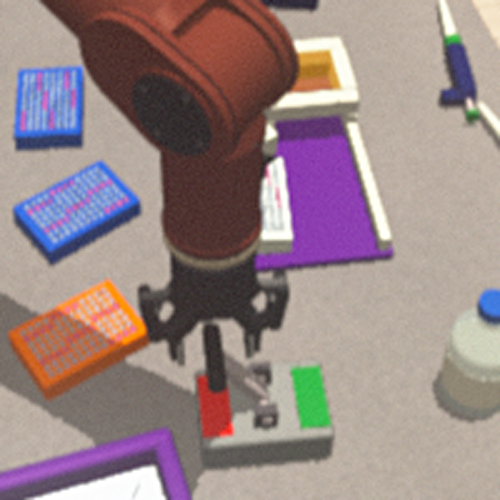

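The lever now stands on red (crop bar at (212,355)). I'll retract and go to the near side of the plate.

```bash
python3 - <<'E'
from plan import *
print(robot.sense()['joint_positions'])
plan([(.447,-.34,.25,-4.7),(.44,-.08,.2,85.5)],.7)
E
```

```text
[-0.11392653  0.32323983  0.81463819  1.86418752 -0.26774681  1.06551278
  0.73315062]
from [ 0.4469 -0.3393  0.1253] -4.16
4 [[-0.02, 0.0, -3.12, np.float64(0.13), 0.7], [-0.02, 0.0, -3.12, np.float64(0.13), 0.7], [-0.02, 0.0, -3.12, np.float64(0.13), 0.7], [-0.02, 0.0, -3.12, np.float64(0.13), 0.7]]
13 [[1.99, -0.22, 0.38, np.float64(-6.94), 0.7], [2.0, 0.02, 0.38, np.float64(-6.94), 0.7], [1.98, 0.27, 0.38, np.float64(-6.94), 0.7], [1.94, 0.5, 0.38, np.float64(-6.94), 0.7], [1.86, 0.73, 0.38, np.float64(-6.94), 0.7], [1.76, 0.95, 0.38, np.float64(-6.94), 0.7], [1.63, 1.16, 0.38, np.float64(-6.94), 0.7], [1.48, 1.35, 0.38, np.float64(-6.94), 0.7], [1.31, 1.52, 0.38, np.float64(-6.94), 0.7], [1.11, 1.66, 0.38, np.float64(-6.94), 0.7], [0.9, 1.78, 0.38, np.float64(-6.94), 0.7], [0.68, 1.88, 0.38, np.float64(-6.94), 0.7], [0.45, 1.95, 0.38, np.float64(-6.94), 0.7]]
```

apply_moves --pt "0 0 -3.1 0 0.7" --pt "0 0 -3.1 0 0.7" --pt "0 0 -3.1 0 0.7" --pt "0 0 -3.1 0 0.7"

```text
t: 5.15
eef_pos: [0.4461, -0.3393, 0.2501]
tool_rot: [0.733, 0.681, -0.0, 0.0]
contact_force: [1.0, 0.0, 0.4]
gripper_width: 0.698
grip_force: 0.0
```

apply_moves --pt "2.0 -0.2 0.4 -6.9 0.7" --pt "2.0 0 0.4 -6.9 0.7" --pt "2.0 0.3 0.4 -6.9 0.7" --pt "1.9 0.5 0.4 -6.9 0.7" --pt "1.9 0.7 0.4 -6.9 0.7" --pt "1.8 1.0 0.4 -6.9 0.7" --pt "1.6 1.2 0.4 -6.9 0.7" --pt "1.5 1.4 0.4 -6.9 0.7" --pt "1.3 1.5 0.4 -6.9 0.7" --pt "1.1 1.7 0.4 -6.9 0.7" --pt "0.9 1.8 0.4 -6.9 0.7" --pt "0.7 1.9 0.4 -6.9 0.7"

```text
t: 6.15
eef_pos: [0.4396, -0.0966, 0.2007]
tool_rot: [0.096, 0.995, -0.0, 0.0]
contact_force: [-0.6, -0.0, -0.2]
gripper_width: 0.699
grip_force: 0.0
```

apply_moves --pt "0.5 2.0 0.4 -7 0.7" --pt "0 0 0 0 0.7" --pt "0 0 0 0 0.7"

```text
t: 6.4
eef_pos: [0.4386, -0.0761, 0.1966]
tool_rot: [0.038, 0.999, -0.0, -0.0]
contact_force: [0.1, -1.0, 0.3]
gripper_width: 0.698
grip_force: 0.0
```

```bash
python3 - <<'E'
from ov import *
s=robot.sense();print(s['eef_pos'],s['tool_rot'],s['joint_positions'])
shot('wrist','w2.png',[(P(PL,rect(-42.5,42.5,-63.5,63.5,27),.012),(255,255,0)),(P(ST,rect(-110,100,-165,165,12)),(0,255,0)),(P(ST,rect(-30.5,97.5,32,153,72)),(0,255,0))])
E
```

```text
[ 0.43858317 -0.07607895  0.19657156] [ 3.77512999e-02  9.99287141e-01 -2.20330707e-04 -7.85075980e-06] [-0.50028791 -0.08746035  0.55049349  2.03018207  0.0497845   1.18644422
  1.52509464]
```

View pics/w2.png

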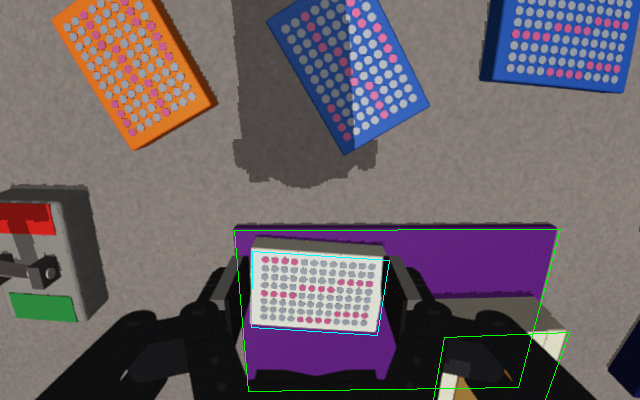

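The plate outline agrees to within about 3 mm (corners at (252,248), (385,257), (378,332), (250,325)), and so does the station. I'll descend on its near side next.

```bash
python3 - <<'E'
from ov import *
from plan import *
print(back('wrist',[(345,155),(429,106)],.027))
a,b,c=P(ST,[(-130,-84,0),(-25,-84,0),(-12.5,-84,0)]);print(a,b,c)
plan([(a[0],a[1],.1,85.5),(a[0],a[1],.032,85.5),(b[0],b[1],.032,85.5)],.7,2)
E
```

```text
[[ 0.4136379  -0.0492127   0.027     ]
 [ 0.37705941  0.02385738  0.027     ]]
[ 0.4681837  -0.07839232  0.        ] [ 0.57285705 -0.08666822  0.        ] [ 0.58531816 -0.08765345  0.        ]
from [ 0.4386 -0.0771  0.1967] 85.53
6 [[-0.49, 0.02, 1.61, np.float64(0.01), 0.7], [-0.49, 0.02, 1.61, np.float64(0.01), 0.7], [-0.49, 0.02, 1.61, np.float64(0.01), 0.7], [-0.49, 0.02, 1.61, np.float64(0.01), 0.7], [-0.49, 0.02, 1.61, np.float64(0.01), 0.7], [-0.49, 0.02, 1.61, np.float64(0.01), 0.7]]
4 [[0.0, 0.0, 1.7, np.float64(-0.0), 0.7], [0.0, 0.0, 1.7, np.float64(-0.0), 0.7], [0.0, 0.0, 1.7, np.float64(-0.0), 0.7], [0.0, 0.0, 1.7, np.float64(-0.0), 0.7]]
6 [[-1.75, -0.0, -0.0, np.float64(-0.0), 0.7], [-1.75, -0.0, -0.0, np.float64(-0.0), 0.7], [-1.75, -0.0, -0.0, np.float64(-0.0), 0.7], [-1.75, -0.0, -0.0, np.float64(-0.0), 0.7], [-1.75, -0.0, -0.0, np.float64(-0.0), 0.7], [-1.75, -0.0, -0.0, np.float64(-0.0), 0.7]]
```

apply_moves --pt "-0.5 0 1.6 0 0.7" --pt "-0.5 0 1.6 0 0.7" --pt "-0.5 0 1.6 0 0.7" --pt "-0.5 0 1.6 0 0.7" --pt "-0.5 0 1.6 0 0.7" --pt "-0.5 0.1 1.6 0 0.7" --pt "0 0 1.7 0 0.7" --pt "0 0 1.7 0 0.7" --pt "0 0 1.7 0 0.7" --pt "0 0 1.7 0 0.7" --pt "0 0 0 0 0.7" --pt "0 0 0 0 0.7"

```text
t: 7.45
eef_pos: [0.4679, -0.0795, 0.0322]
tool_rot: [0.04, 0.999, -0.001, -0.001]
contact_force: [-0.5, -0.5, 0.1]
gripper_width: 0.701
grip_force: 0.0
```

apply_moves --pt "-0.5 0 0 0 0.7" --pt "-1 0 0 0 0.7" --pt "-1 0 0 0 0.7" --pt "-1 0 0 0 0.7" --pt "0 0 0 0 0.7"

```text
t: 7.87
eef_pos: [0.506, -0.0811, 0.0331]
tool_rot: [0.038, 0.999, -0.0, 0.001]
contact_force: [-0.4, 0.5, -0.5]
gripper_width: 0.699
grip_force: 0.0
```

Now I'll push on to about 10 mm short of the guide, then creep.

apply_moves --pt "-1 0 0 0 0.7" --pt "-1 0 0 0 0.7" --pt "-1 0 0 0 0.7" --pt "-1 0 0 0 0.7" --pt "-1 0 0 0 0.7" --pt "-1 0 0 0 0.7" --pt "-0.5 0 0 0 0.7" --pt "0 0 0 0 0.7"

```text
t: 8.53
eef_pos: [0.5692, -0.0862, 0.0323]
tool_rot: [0.038, 0.999, -0.0, 0.0]
contact_force: [-0.7, 0.4, 0.4]
gripper_width: 0.701
grip_force: 0.0
```

apply_moves --pt "-0.3 0 0 0 0.7" --pt "-0.3 0 0 0 0.7" --pt "0 0 0 0 0.7"

```text
t: 8.78
eef_pos: [0.574, -0.0865, 0.0324]
tool_rot: [0.039, 0.999, -0.0, 0.0]
contact_force: [0.5, -0.2, -0.5]
gripper_width: 0.699
grip_force: 0.0
```

apply_moves --pt "-0.3 0 0 0 0.7" --pt "-0.2 0 0 0 0.7" --pt "0 0 0 0 0.7"

```text
t: 9.03
eef_pos: [0.5791, -0.0869, 0.0324]
tool_rot: [0.038, 0.999, -0.0, 0.0]
contact_force: [1.1, 0.1, 1.0]
gripper_width: 0.697
grip_force: 0.0
```

apply_moves --pt "-0.2 0 0 0 0.7" --pt "-0.2 0 0 0 0.7" --pt "0 0 0 0 0.7"

```text
t: 9.28
eef_pos: [0.5831, -0.0872, 0.0324]
tool_rot: [0.038, 0.999, -0.0, 0.0]
contact_force: [-0.7, 1.3, 0.2]
gripper_width: 0.698
grip_force: 0.0
```

apply_moves --pt "-0.2 0 0 0 0.7" --pt "0 0 0 0 0.7"

```text
t: 9.45
eef_pos: [0.5835, -0.0873, 0.0321]
tool_rot: [0.038, 0.999, 0.0, -0.001]
contact_force: [-6.7, 0.1, 5.0]
gripper_width: 0.697
grip_force: 3.3
```

apply_moves --pt "-0.2 0 0 0 0.7" --pt "0 0 0 0 0.7"

```text
t: 9.62
eef_pos: [0.5837, -0.0874, 0.0318]
tool_rot: [0.038, 0.999, 0.0, -0.003]
contact_force: [-14.6, 2.1, 11.0]
gripper_width: 0.697
grip_force: 7.3
```

The plate is firmly against the guide. I'll back off, rise and turn for the second push, and check the plate with the wrist camera on the way.

apply_moves --pt "0.5 0 0 0 0.7" --pt "1.5 0 0 0 0.7" --pt "2 0 0 0 0.5" --pt "0 0 -3.5 0 0.4" --pt "0 0 -3.5 0 0.4" --pt "0 0 -3.5 0 0.4" --pt "0 0 -3.5 0 0.4" --pt "0 0 -3 0 0.4" --pt "0 0 0 0 0.4" --pt "0 0 0 0 0.4"

```text
t: 10.45
eef_pos: [0.5481, -0.0845, 0.2043]
tool_rot: [0.038, 0.999, 0.0, 0.002]
contact_force: [0.3, 0.5, -0.4]
gripper_width: 0.402
grip_force: 0.0
```

```bash
python3 - <<'E'
from ov import *
from plan import *
save('scene','c3.png')
im=cv2.imread('pics/c3.png')
for X,col in [(P(ST,rect(-1.5,83.5,-147,-20,39)),(255,255,0)),(P(ST,rect(-110,100,-165,165,12)),(0,255,0))]:
    cv2.polylines(im,[np.round(proj('scene',X)*8).astype(int)],True,col,1,shift=3)
a=cv2.resize(im[200:300,230:400],None,fx=3,fy=3); 
f='pics/w3.png'; shot('wrist','w3.png',[(P(ST,rect(-1.5,83.5,-147,-20,39)),(255,255,0)),(P(ST,rect(-110,100,-165,165,12)),(0,255,0))])
b=cv2.imread(f)[100:400,120:600]; h=np.zeros((600,510,3),np.uint8); h[:300,:510]=a; h[300:,:480]=b; cv2.imwrite('pics/m3.png',h)
q=P(ST,[(37,-175,0)])[0]; print(q)
plan([(q[0],q[1],.17,-4.5)],.4)
E
```

```text
[ 0.62749171 -0.18227185  0.        ]
from [ 0.5465 -0.0843  0.2016] 85.59
13 [[-0.68, -0.7, 0.24, np.float64(6.93), 0.4], [-0.76, -0.62, 0.24, np.float64(6.93), 0.4], [-0.83, -0.52, 0.24, np.float64(6.93), 0.4], [-0.88, -0.42, 0.24, np.float64(6.93), 0.4], [-0.93, -0.31, 0.24, np.float64(6.93), 0.4], [-0.96, -0.19, 0.24, np.float64(6.93), 0.4], [-0.98, -0.08, 0.24, np.float64(6.93), 0.4], [-0.98, 0.04, 0.24, np.float64(6.93), 0.4], [-0.96, 0.16, 0.24, np.float64(6.93), 0.4], [-0.94, 0.28, 0.24, np.float64(6.93), 0.4], [-0.9, 0.39, 0.24, np.float64(6.93), 0.4], [-0.85, 0.49, 0.24, np.float64(6.93), 0.4], [-0.78, 0.59, 0.24, np.float64(6.93), 0.4]]
```

View pics/m3.png

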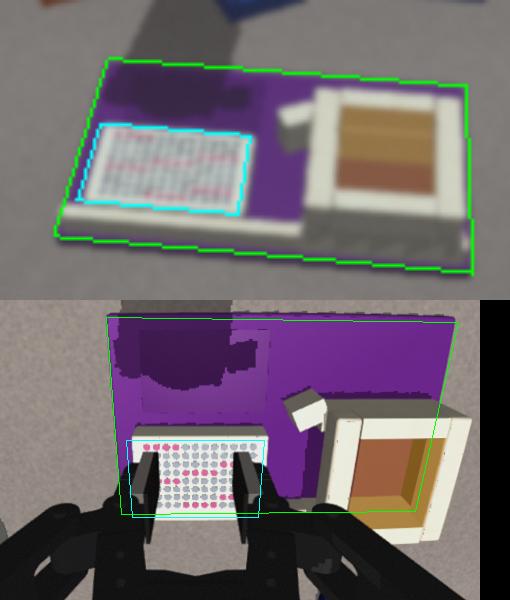

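The plate lies flush and square on the guide, with its centre near station y = -80. Moving to its -y end.

apply_moves --pt "-0.7 -0.7 0.2 6.9 0.4" --pt "-0.8 -0.6 0.2 6.9 0.4" --pt "-0.8 -0.5 0.2 6.9 0.4" --pt "-0.9 -0.4 0.2 6.9 0.4" --pt "-0.9 -0.3 0.2 6.9 0.4" --pt "-1.0 -0.2 0.2 6.9 0.4" --pt "-1.0 -0.1 0.2 6.9 0.4" --pt "-1.0 0 0.2 6.9 0.4" --pt "-1.0 0.2 0.2 6.9 0.4" --pt "-0.9 0.3 0.2 6.9 0.4" --pt "-0.9 0.4 0.2 6.9 0.4" --pt "-0.9 0.5 0.2 6.9 0.4"

```text
t: 11.55
eef_pos: [0.6228, -0.1754, 0.1763]
tool_rot: [0.692, 0.722, -0.001, -0.001]
contact_force: [-0.3, -0.2, -0.3]
gripper_width: 0.399
grip_force: 0.0
```

apply_moves --pt "-0.8 0.6 0.2 7.1 0.4" --pt "0 0 0 0 0.4"

```text
t: 11.72
eef_pos: [0.6292, -0.1843, 0.1739]
tool_rot: [0.736, 0.677, -0.002, -0.0]
contact_force: [-0.6, -0.0, -0.2]
gripper_width: 0.399
grip_force: 0.0
```

```bash
python3 - <<'E'
from ov import *
from plan import *
q=P(ST,[(38,-175,0),(38,-5,0),(38,4,0)]); print(q)
q=q[0];plan([(q[0],q[1],.1,-4.5),(q[0],q[1],.032,-4.5)],.4)
E
```

```text
[[ 0.6284886  -0.18235067  0.        ]
 [ 0.64188769 -0.01287954  0.        ]
 [ 0.64259706 -0.00390753  0.        ]]
from [ 0.6292 -0.1843  0.1739] -4.75
2 [[0.09, -0.04, 3.7, np.float64(-0.13), 0.4], [0.09, -0.04, 3.7, np.float64(-0.13), 0.4]]
2 [[0.0, 0.0, 3.4, np.float64(-0.0), 0.4], [0.0, 0.0, 3.4, np.float64(-0.0), 0.4]]
```

apply_moves --pt "0 0 2.8 -0.2 0.4" --pt "0 0 2.8 0 0.4" --pt "0 0 2.8 0 0.4" --pt "0 0 2.8 0 0.4" --pt "0 0 2.0 0 0.4" --pt "0 0 0.8 0 0.4" --pt "0 0 0 0 0.4" --pt "0 0 0 0 0.4"

```text
t: 12.38
eef_pos: [0.6295, -0.1831, 0.0365]
tool_rot: [0.732, 0.682, -0.0, -0.0]
contact_force: [0.1, -0.5, 0.0]
gripper_width: 0.404
grip_force: 0.0
```

apply_moves --pt "1 0 0 0 0.4" --pt "1 0 0 0 0.4" --pt "1 0 0 0 0.4" --pt "1 0 0 0 0.4" --pt "1 0 0 0 0.4" --pt "1 0 0 0 0.4" --pt "0 0 0 0 0.4"

```text
t: 12.97
eef_pos: [0.6346, -0.1194, 0.0362]
tool_rot: [0.731, 0.683, 0.001, -0.001]
contact_force: [0.1, 0.5, -0.9]
gripper_width: 0.396
grip_force: 0.0
```

```bash
python3 - <<'E'
from h import *
s=robot.sense();print(s['eef_pos'],s['contact_force'])
im=save('scene','c4.png'); cv2.imwrite('pics/c4c.png',cv2.resize(im[180:310,220:400,::-1],None,fx=3.5,fy=3.5,interpolation=cv2.INTER_CUBIC))
E
```

```text
[ 0.63458812 -0.11944068  0.03620083] [ 0.09407444  0.46204352 -0.86367403]
```

View pics/c4c.png

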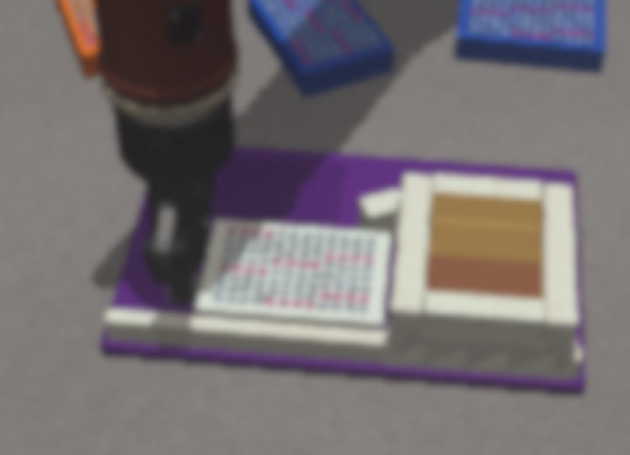

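The plate is at the mouth, square on the guide (crop 195..390, 220..325), and the fingers are behind it. I'll keep pushing.

apply_moves --pt "1 0 0 0 0.4" --pt "1 0 0 0 0.4" --pt "1 0 0 0 0.4" --pt "1 0 0 0 0.4" --pt "1 0 0 0 0.4" --pt "0 0 0 0 0.4"

```text
t: 13.52
eef_pos: [0.638, -0.0697, 0.036]
tool_rot: [0.731, 0.682, 0.0, -0.001]
contact_force: [0.1, 0.7, -1.5]
gripper_width: 0.403
grip_force: 0.0
```

apply_moves --pt "1 0 0 0 0.4" --pt "1 0 0 0 0.4" --pt "1 0 0 0 0.4" --pt "1 0 0 0 0.4" --pt "0.5 0 0 0 0.4" --pt "0 0 0 0 0.4"

```text
t: 14.02
eef_pos: [0.641, -0.026, 0.0361]
tool_rot: [0.731, 0.682, 0.0, -0.0]
contact_force: [-0.3, -0.7, 0.0]
gripper_width: 0.401
grip_force: 0.0
```

apply_moves --pt "0.5 0 0 0 0.4" --pt "0.3 0 0 0 0.4" --pt "0 0 0 0 0.4"

```text
t: 14.27
eef_pos: [0.6413, -0.0199, 0.0362]
tool_rot: [0.732, 0.681, 0.0, -0.0]
contact_force: [-0.5, 0.7, -0.2]
gripper_width: 0.401
grip_force: 0.0
```

Creep to the stop.

apply_moves --pt "0.3 0 0 0 0.4" --pt "0.3 0 0 0 0.4" --pt "0 0 0 0 0.4"

```text
t: 14.52
eef_pos: [0.6418, -0.0139, 0.0363]
tool_rot: [0.732, 0.681, 0.0, -0.0]
contact_force: [0.6, 0.9, -0.3]
gripper_width: 0.399
grip_force: 0.0
```

apply_moves --pt "0.2 0 0 0 0.4" --pt "0.2 0 0 0 0.4" --pt "0 0 0 0 0.4"

```text
t: 14.77
eef_pos: [0.6421, -0.01, 0.0363]
tool_rot: [0.732, 0.681, 0.0, -0.0]
contact_force: [-0.2, 0.3, 0.5]
gripper_width: 0.401
grip_force: 0.0
```

apply_moves --pt "0.2 0 0 0 0.4" --pt "0.2 0 0 0 0.4" --pt "0 0 0 0 0.4"

```text
t: 15.02
eef_pos: [0.6424, -0.0059, 0.0363]
tool_rot: [0.732, 0.681, 0.0, -0.0]
contact_force: [-0.1, -0.2, 0.0]
gripper_width: 0.402
grip_force: 0.0
```

apply_moves --pt "0.2 0 0 0 0.4" --pt "0 0 0 0 0.4"

```text
t: 15.18
eef_pos: [0.6425, -0.0043, 0.0363]
tool_rot: [0.732, 0.681, -0.0, 0.0]
contact_force: [-0.4, -0.6, 0.0]
gripper_width: 0.4
grip_force: 0.4
```

apply_moves --pt "0.2 0 0 0 0.4" --pt "0 0 0 0 0.4"

```text
t: 15.35
eef_pos: [0.6422, -0.0041, 0.0363]
tool_rot: [0.732, 0.681, -0.001, 0.001]
contact_force: [-1.8, -5.0, 1.3]
gripper_width: 0.403
grip_force: 2.6
```

apply_moves --pt "0.2 0 0 0 0.4" --pt "0 0 0 0 0.4"

```text
t: 15.52
eef_pos: [0.6422, -0.0041, 0.0364]
tool_rot: [0.733, 0.68, -0.002, 0.001]
contact_force: [-1.0, -9.4, 0.0]
gripper_width: 0.398
grip_force: 5.0
```

The plate is home: the tool stopped at y = -0.0041 against a predicted -0.0039, with the force rising. Back off, rise and go to the lever.

apply_moves --pt "-0.5 0 0 0 0.4" --pt "-2 0 0 0 0.4" --pt "-3 0 0 0 0.4" --pt "0 0 -3.5 0 0.7" --pt "0 0 -3.5 0 0.7" --pt "0 0 -3.5 0 0.7" --pt "0 0 -3.5 0 0.7" --pt "0 0 -3.5 0 0.7" --pt "0 0 -3.5 0 0.7" --pt "0 0 0 0 0.7"

```text
t: 16.35
eef_pos: [0.6415, -0.056, 0.2536]
tool_rot: [0.732, 0.681, 0.004, 0.003]
contact_force: [0.0, -1.0, 0.9]
gripper_width: 0.703
grip_force: 0.0
```

```bash
python3 - <<'E'
from plan import *
plan([(.445,-.35,.25,-4.7),(.445,-.35,.126,-4.7),(.548,-.358,.126,-4.7)],.7)
im=save('scene','c5.png'); a=cv2.resize(im[190:310,225:400,::-1],None,fx=3.5,fy=3.5,interpolation=cv2.INTER_CUBIC)
b=save('side','s5.png'); b=cv2.resize(b[150:270,290:400,::-1],(385,420),interpolation=cv2.INTER_CUBIC)
cv2.imwrite('pics/m5.png',cv2.resize(np.hstack([a,b]),(790,332)))
E
```

```text
from [ 0.6415 -0.056   0.2536] -4.11
10 [[-3.07, -1.75, 0.04, np.float64(0.06), 0.7], [-3.08, -1.75, 0.04, np.float64(0.06), 0.7], [-3.08, -1.74, 0.04, np.float64(0.06), 0.7], [-3.08, -1.74, 0.04, np.float64(0.06), 0.7], [-3.08, -1.74, 0.04, np.float64(0.06), 0.7], [-3.08, -1.73, 0.04, np.float64(0.06), 0.7], [-3.08, -1.73, 0.04, np.float64(0.06), 0.7], [-3.09, -1.73, 0.04, np.float64(0.06), 0.7], [-3.09, -1.72, 0.04, np.float64(0.06), 0.7], [-3.09, -1.72, 0.04, np.float64(0.06), 0.7]]
4 [[0.0, 0.0, 3.1, np.float64(-0.0), 0.7], [0.0, 0.0, 3.1, np.float64(-0.0), 0.7], [0.0, 0.0, 3.1, np.float64(-0.0), 0.7], [0.0, 0.0, 3.1, np.float64(-0.0), 0.7]]
3 [[0.02, 3.44, -0.0, np.float64(-0.0), 0.7], [0.02, 3.44, -0.0, np.float64(-0.0), 0.7], [0.02, 3.44, -0.0, np.float64(-0.0), 0.7]]
```

View pics/m5.png

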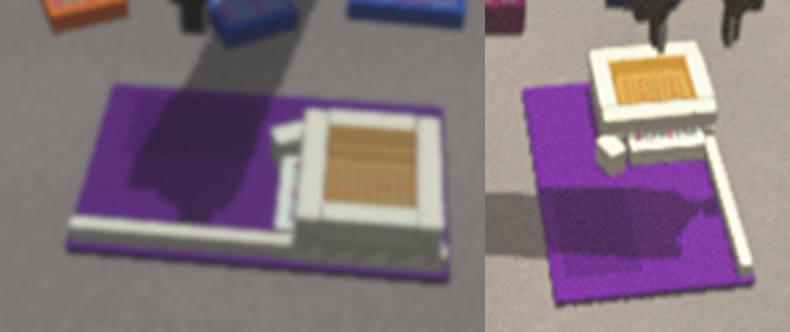

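The plate is under the bridge with about 17 mm sticking out, straight. Now I'll throw the switch on.

apply_moves --pt "-3.1 -1.8 0 0 0.7" --pt "-3.1 -1.8 0 0 0.7" --pt "-3.1 -1.7 0 0.1 0.7" --pt "-3.1 -1.7 0 0.1 0.7" --pt "-3.1 -1.7 0 0.1 0.7" --pt "-3.1 -1.7 0 0.1 0.7" --pt "-3.1 -1.7 0 0 0.7" --pt "-3.1 -1.7 0 0 0.7" --pt "-3.1 -1.7 0 0 0.7" --pt "-3.0 -1.7 0 0 0.7" --pt "0 0 0 0 0.7" --pt "0 0 0 0 0.7"

```text
t: 17.45
eef_pos: [0.442, -0.3518, 0.2453]
tool_rot: [0.736, 0.677, -0.0, -0.001]
contact_force: [0.3, 0.3, 0.3]
gripper_width: 0.703
grip_force: 0.0
```

```bash
python3 - <<'E'
from plan import *
plan([(.445,-.35,.25,-4.7)],.7)
E
```

```text
from [ 0.442  -0.3518  0.2453] -4.77
1 [[0.2, 0.29, -0.47, np.float64(-0.07), 0.7]]
```

apply_moves --pt "0.2 0.3 3.0 0 0.7" --pt "0 0 3.0 0 0.7" --pt "0 0 3.0 0 0.7" --pt "0 0 2.9 0 0.7" --pt "0 0 0 0 0.7"

```text
t: 17.87
eef_pos: [0.4455, -0.3447, 0.1215]
tool_rot: [0.734, 0.68, -0.001, -0.004]
contact_force: [0.1, 2.1, -0.5]
gripper_width: 0.699
grip_force: 0.0
```

apply_moves --pt "0 1.7 0 0 0.7" --pt "0 1.7 0 0 0.7" --pt "0 1.7 0 0 0.7" --pt "0 1.7 0 0 0.7" --pt "0 1.7 0 0 0.7" --pt "0 1.7 0 0 0.7" --pt "0 0 0 0 0.7" --pt "0 0 0 0 0.7" --pt "0 0 0 0 0.7"

```text
t: 18.62
eef_pos: [0.5485, -0.3564, 0.1278]
tool_rot: [0.734, 0.679, -0.0, -0.0]
contact_force: [-0.1, 0.4, 0.8]
gripper_width: 0.698
grip_force: 0.0
```

apply_moves --pt "0 -0.5 0 0 0.7" --pt "0 0 -3.2 0 0.7" --pt "0 0 -3.2 0 0.7" --pt "0 0 -3.2 0 0.7" --pt "0 0 -3.2 0 0.7" --pt "2.5 -3 0 0 0.7" --pt "2.5 -3 0 0 0.7" --pt "2.5 -3 0 0 0.7" --pt "0 0 0 0 0.7"

```text
t: 19.37
eef_pos: [0.4556, -0.2692, 0.2545]
tool_rot: [0.733, 0.68, 0.004, -0.004]
contact_force: [0.2, 0.3, 0.5]
gripper_width: 0.698
grip_force: 0.0
```

```bash
python3 - <<'E'
from h import *
b=save('side','s6.png'); cv2.imwrite('pics/s6c.png',cv2.resize(b[150:350,230:450,::-1],None,fx=2.7,fy=2.7,interpolation=cv2.INTER_CUBIC))
s=robot.sense();print(s['t'],s['contact_force'])
E
```

```text
19.4167 [ 0.65843498 -0.23588732  0.08974854]
```

View pics/s6c.png

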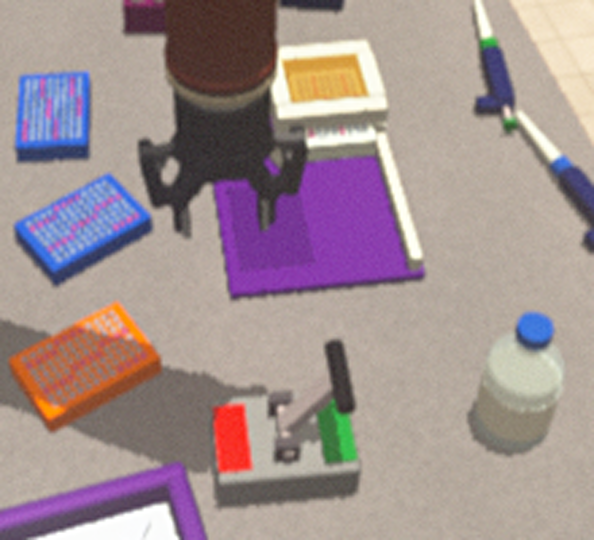

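The lever is back on green (crop (340,375)), the plate is home, the bottle stands and the arm touches nothing. Handing in.

```bash
python3 -c "
from cell import robot
print(robot.close_job())"
```

```text
the job is handed in; nothing more can be done
None
```

The job is handed in: I threw the switch off, slid the plate along the far guide until it was home against the end stop, then threw the switch back on, finishing at about 19 s; the hand-in returned no verdict.

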